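# Take the pile apart into its trays

### The arm

A 7-joint arm with a two-finger parallel gripper is mounted at the origin on a cart in front of the work surface, level with it; the furniture and walls round the work are solid. World frame = base frame: x ahead of the robot, y to its left, z up, the work surface at z = 0. Lengths are in m, angles in rad, forces in N, time in s.
With the tool pointing down it reaches from about 0.425 to 0.875 m from the base axis. Payload 8.4 kg.
Tool frame: the origin (TCP) lies on the centre line of the jaws, within the pads' length; the fingertips stand robot.tcp_to_tips ahead of it and the grasp point (between the pads) lies 2 mm behind it (robot.tcp_to_tips is the distance from the TCP to the fingertips, in m); z points along the fingers, y is the line along which they close (so a half turn about z gives the same grasp; the last joint's range is limited). The gripper opens to 87 mm and grips with 3 to 60 N. Pads are 19 mm wide; open, the fingers measure 117 mm over their backs; the gripper's body (75 mm by 190 mm) begins 51 mm behind the grasp point.
Start: joints at [1.133, 0.333, 0.04, 1.465, -0.013, 1.343, -0.059], TCP at [0.216, -0.613, 0.24] pointing down, gripper open.
Joint ranges: [-2.58, 2.58], [-0.38, 2.09], [-1.3, 1.39], [0.25, 2.4], [-1.5, 4.64], [0.08, 2.09], [-2.65, 2.65]. Speed limits (rad/s): [2.22, 2.22, 2.79, 2.79, 3.14, 3.14, 3.14].

### API

Orientations are given as a rotation vector (axis times angle).
In Python, from bench import robot gives the robot as it stands.
- The arm moves only by the tool carry_out, never from a script. Its argument "increments" is text: rows parted by semicolons, each of 4 numbers parted by spaces: the shift along the world's x, y, z in mm, then the turn about the world's z in rad. In form: dx dy dz turn; .... A call has 1 to 20 rows; each row is the pose to reach, as a shift and turn from the pose commanded when the call began; what a row does not reach only later rows make up. A row lasts 1/8 s, in which the tool goes at most 62.5 mm and 10.7 degrees, less where a joint would pass 70% of its speed; a pose out of reach is approached as far as the arm can. A call with a gripper value outside its range is refused whole. "jaw" is the finger opening in mm, from 0 to 87, set as the call begins (left out, the last holds). The fingers move at their own pace and stop on an object; the grip force is fixed at half the most. Time passes only in rows, so rows that repeat a pose let the fingers close. It gives the time, the measured TCP pose, the force, the opening and the grip force at its end, in the units of the state.
- robot.sense(): the state, without advancing time (a new reading comes with each control period).
- robot.capture(name): name is "side" or "top"; returns a dict with "frame" (400x640x3 uint8, red, green, blue), "fx", "fy", "cx", "cy" (pixels), "R" (3x3) and "t" (3): a world point X has camera coordinates R X + t. Camera axes: x right, y down, z forward; pixel columns grow to the right and rows downward; lengths in m; the calibration is good to about 2 mm. A picture is of the moment at which its call begins. There is no depth.
- robot.hand_in(): hands the job in; it is judged then, once.
The state is a dict: "t": time; "q": joint angles; "joint_velocities": joint speeds; "joint_efforts": joint torques, N m; "ee_pos": TCP position; "tcp_rot": TCP orientation; "force": force on the tool from outside, world axes, zero at the start; "ft_torque": the same for the moment, N m; "finger_gap": opening from 0.0 (shut) to 1.0 (fully open); "grip_force": force on a finger pad.
Only numpy, scipy, OpenCV 4.12 (cv2) and the standard library are available. Lean on these libraries where they do the work, as an engineer would, in place of code of your own. Each camera call takes 0.05 s, during which the arm holds its last target. There are 200 camera calls.

### The job

Take the pile on the bench apart one piece at a time from the top down, and set each piece flat in the grey tray made for its shape and size: the small wire reel in the smallest round tray, the solder reel in the middle-sized one, the black adapter lying lengthwise in the oblong one, and last the roll of tape in the largest round one. Set the pieces down rather than dropping them, and leave the tall blue jar and the small white jar where they stand.

Things in the scene. Friction and masses are not known exactly. Their poses are not given: they have to be found in the camera images.
- wire_center (a point): small reel of copper-coloured wire with grey flanges, 32 mm diameter, 24 mm high, standing on end on top of the stack. Point at its centre, 12 mm above its underside; z is the reel's axis, up
- solder_center (a point): larger reel of silvery solder wire with pale flanges, 54 mm diameter, 36 mm high, standing on end under the small reel. Point at its centre, 18 mm above its underside; z is the reel's axis, up
- brick_center (a point): black laptop power adapter, a plain block 50 mm (its x) by 115 mm (its y) by 30 mm high, lying flat under the solder reel. Point at its centre, 15 mm above its underside; z up. Either end may point either way
- tape_center (a point): roll of yellow tape lying flat on the bench as the bottom of the stack: a ring 104 mm outside and about 66 mm inside diameter (wall 17 to 19 mm thick, pinched about 42 mm out from the centre), 22 mm high. Its wall can be pinched from above, one finger in the hole. Point at the centre of the hole, 11 mm above its underside; z is the ring's axis, up
- small_round_tray: smallest round grey tray, 48 mm inside and 56 mm outside diameter: the place of the small wire reel. Fixed to the bench; floor 6 mm above the bench, the 4 mm wide rim stands 4 mm above that floor (10 mm above the bench; a blue mat that may lie under a tray is 3 mm thick). Origin at the centre of the tray's underside, on the bench; z up
- medium_round_tray: middle-sized round grey tray, 70 mm inside and 78 mm outside diameter: the place of the solder reel. Fixed to the bench; floor 6 mm above the bench, the 4 mm wide rim stands 4 mm above that floor (10 mm above the bench; a blue mat that may lie under a tray is 3 mm thick). Origin at the centre of the tray's underside, on the bench; z up
- large_round_tray: largest round grey tray, 120 mm inside and 128 mm outside diameter: the place of the roll of tape. Fixed to the bench; floor 6 mm above the bench, the 4 mm wide rim stands 4 mm above that floor (10 mm above the bench; a blue mat that may lie under a tray is 3 mm thick). Origin at the centre of the tray's underside, on the bench; z up
- oblong_tray: oblong grey tray, inside 66 mm (its x) by 131 mm (its y), outside 74 by 139 mm: the place of the black adapter. Fixed to the bench; floor 6 mm above the bench, the 4 mm wide rim stands 4 mm above that floor (10 mm above the bench; a blue mat that may lie under a tray is 3 mm thick). Origin at the centre of the tray's underside, on the bench; z up
- bluejar: blue glass jar with a black lid, 61 mm diameter, 98 mm high; a bystander, not to be moved. Origin at the centre of its underside, z up
- jar: small white screw-cap jar, 41 mm diameter, 42 mm high; a bystander, not to be moved. Origin at the centre of its underside, z up
Mind the look-alikes: they are no part of the job. Leave any red or turquoise look-alike of the small_round_tray alone. Leave any red look-alike of the part that bears solder_center alone.

How it is judged:
By the outcome, as a careful person would: the job done as asked, in the order asked, and still so for the second after the job is handed in, with the robot touching nothing.
It also fails if it takes over 106 s, if anything falls off the work surface, if the arm or the gripper's body presses on something with over 40 N, if the wrist force passes 120 N, or if a joint passes its speed limit or range.

## Working session

There is one attempt and no reset: what is moved stays moved. The work goes in short steps, Python scripts to look and compute and a tool call to move; the robot and the scene stay as the last step left them, time stands still between calls to the robot, and variables do not carry over. Pictures are saved under pics/ and viewed, at most 16 in all, crops included, and the job is handed in when it is done.

Besides the shell and the picture viewer there is one more tool, called after "Emit:" by a JSON object that holds its "method" and its "body". carry_out: Moves the arm, as the interface text tells. Its arguments: {"type":"object","properties":{"increments":{"type":"string"},"jaw":{"type":"number"}},"required":["increments"]}

```bash
mkdir -p pics; cat > h.py <<'E'
from bench import robot
import cv2, numpy as np
def cap(n,fn=None):
    c=robot.capture(n); c['R']=np.array(c['R']);c['t']=np.array(c['t'])
    if fn: cv2.imwrite('pics/'+fn,c['frame'][:,:,::-1])
    return c
def onplane(c,u,v,z):
    d=c['R'].T@np.array([(u-c['cx'])/c['fx'],(v-c['cy'])/c['fy'],1]); o=-c['R'].T@c['t']
    return o+d*(z-o[2])/d[2]
def proj(c,X):
    p=c['R']@np.array(X)+c['t']; return np.array([c['fx']*p[0]/p[2]+c['cx'],c['fy']*p[1]/p[2]+c['cy']])
E
python3 - <<'E'
from h import *
a=cap('top','top0.png');b=cap('side','side0.png')
for c in(a,b): print(c['fx'],-c['R'].T@c['t'],c['R'].round(2).tolist())
s=robot.sense();print(s['t'],s['ee_pos'],s['tcp_rot'],robot.tcp_to_tips)
E
```

```text
499.9713048223495 [ 0.32199314 -0.07684023  1.62252204] [[0.03, -1.0, 0.03], [-0.99, -0.03, -0.17], [0.17, -0.02, -0.99]]
516.2302976772941 [ 0.46661716 -1.00342195  0.89690206] [[0.99, -0.12, 0.01], [-0.07, -0.65, -0.75], [0.1, 0.75, -0.66]]
0.1 [ 0.2158501  -0.61268755  0.23875045] [-3.09522705e+00 -5.29280013e-01  5.22805668e-04] 0.017
```

View pics/top0.png

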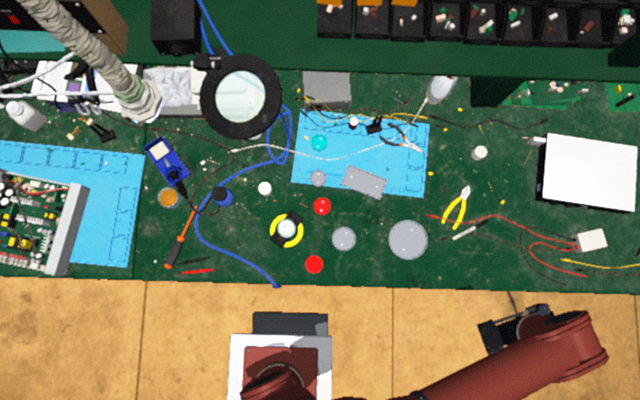

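View pics/side0.png

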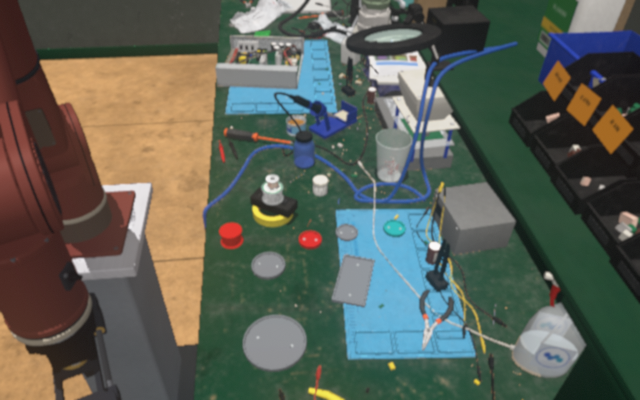

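The top view shows:
- **Stack:** (287,230).
- **Grey trays:** small on the mat at (318,177), medium (344,238), large (408,239), oblong on the mat at (364,180).
- **Look-alikes:** flat red tray (322,206), turquoise tray (319,143), and a tall red reel at (314,264).
- **Bystanders:** white jar (265,188) and blue jar (223,197).

The grey, right-sized disc at (318,177) is the small tray. I'll confirm that in an enlarged crop and measure.

```bash
python3 - <<'E'
from h import *
a=cap('top');b=cap('side')
i=a['frame'][120:285,200:440,::-1];j=b['frame'][125:375,200:420,::-1]
i=cv2.resize(i,None,fx=3.3,fy=3.3,interpolation=2);j=cv2.resize(j,None,fx=2.4,fy=2.4,interpolation=2)
cv2.imwrite('pics/c_top.png',i);cv2.imwrite('pics/c_side.png',j)
def grey(c,box):
    f=c['frame'].astype(int);mx=f.max(2);mn=f.min(2)
    m=((mx-mn<30)&(mx>90)).astype(np.uint8)
    x0,y0,x1,y1=box;mm=np.zeros_like(m);mm[y0:y1,x0:x1]=m[y0:y1,x0:x1];return mm
for n,c,bx in(('top',a,(300,160,435,262)),('side',b,(245,218,380,375))):
    cs,_=cv2.findContours(grey(c,bx),0,1)
    for k in cs:
        if cv2.contourArea(k)<60: continue
        r=cv2.minAreaRect(k)
        for z in(.010,.013):
            P=np.array([onplane(c,*p[0],z)[:2] for p in k],np.float32)*1000
            R=cv2.minAreaRect(P);print(n,np.round(r[0]),z,np.round(R[0]),np.round(R[1]),round(R[2],1),'enc',np.round(cv2.minEnclosingCircle(P)[0]),round(cv2.minEnclosingCircle(P)[1]*2))
E
```

```text
top [343. 238.] 0.01 [ 458. -188.] [81. 78.] 1.5 enc [ 460. -187.] 86
top [343. 238.] 0.013 [ 458. -188.] [81. 78.] 1.5 enc [ 460. -187.] 86
top [407. 239.] 0.01 [ 463. -396.] [130. 130.] 1.7 enc [ 463. -397.] 134
top [407. 239.] 0.013 [ 463. -395.] [129. 130.] 1.7 enc [ 463. -396.] 134
top [318. 178.] 0.01 [ 653. -101.] [50. 46.] 2.0 enc [ 652. -101.] 56
top [318. 178.] 0.013 [ 652. -101.] [50. 46.] 2.0 enc [ 651. -101.] 55
top [364. 186.] 0.01 [ 633. -255.] [146.  94.] 69.6 enc [ 647. -258.] 157
top [364. 186.] 0.013 [ 633. -254.] [146.  94.] 69.6 enc [ 646. -258.] 156
side [276. 339.] 0.01 [ 466. -390.] [148. 123.] 89.4 enc [ 463. -390.] 149
side [276. 339.] 0.013 [ 466. -392.] [148. 123.] 89.4 enc [ 463. -392.] 148
side [346. 284.] 0.01 [ 630. -263.] [167.  98.] 70.0 enc [ 644. -268.] 175
side [346. 284.] 0.013 [ 629. -266.] [166.  98.] 70.0 enc [ 644. -270.] 175
side [270. 262.] 0.01 [ 463. -189.] [89. 85.] 50.9 enc [ 469. -189.] 103
side [270. 262.] 0.013 [ 463. -192.] [89. 85.] 50.9 enc [ 469. -191.] 103
side [346. 232.] 0.01 [ 654. -104.] [53. 53.] 19.4 enc [ 653. -103.] 57
side [346. 232.] 0.013 [ 654. -107.] [53. 53.] 19.4 enc [ 653. -106.] 57
```

View pics/c_top.png

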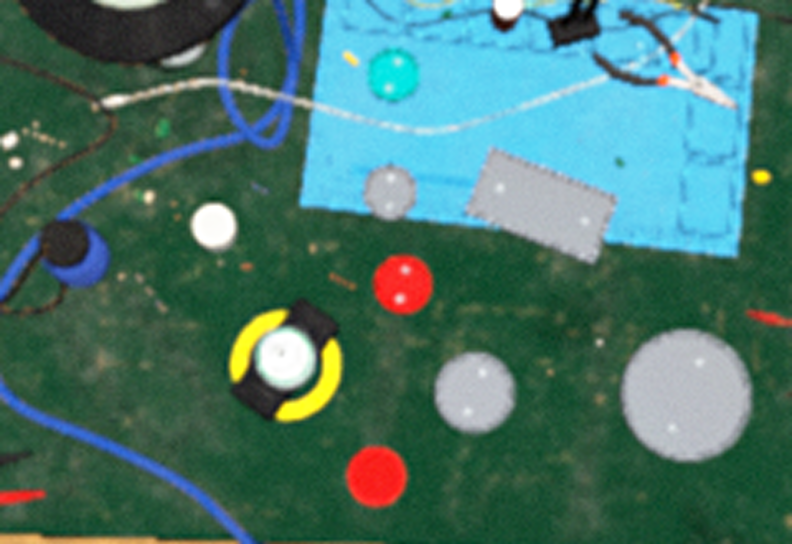

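View pics/c_side.png

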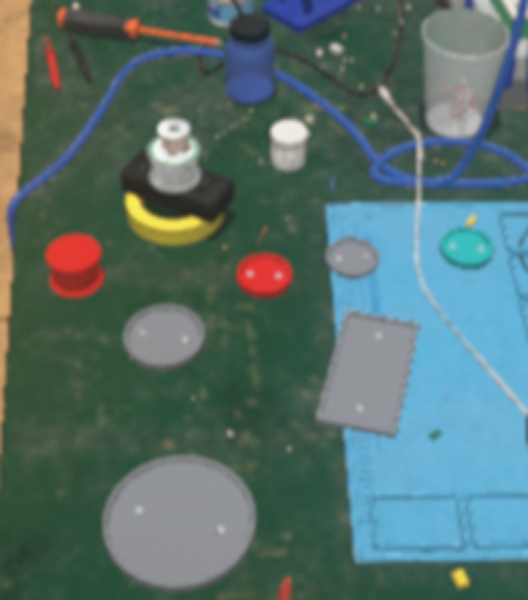

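The crops confirm it. The grey small tray is at top (318,178), and the red tray, turquoise tray and red reel are the look-alikes. The stack order is wire, solder, adapter, tape. Next I'll measure the stack, the oblong tray and the jars.

```bash
python3 - <<'E'
from h import *
a=cap('top');b=cap('side')
C=lambda x,y:(200+x/3.3-.35,120+y/3.3-.35)
S=lambda x,y:(200+x/2.4-.3,125+y/2.4-.3)
pr=lambda n,p:print(n,np.round(np.array(p)*1000,1).tolist())
for z in(.010,.013):
  P=[onplane(a,*C(*p),z)[:2] for p in((491,148),(617,197),(597,263),(466,213))]
  Q=[onplane(b,*S(*p),z)[:2] for p in((347,311),(418,325),(395,436),(315,420))]
  for n,q in(('obl top',P),('obl side',Q)):
    pr(n,np.mean(q,0)); r=cv2.minAreaRect(np.array(q,np.float32)*1000);print(r)
P=np.array([onplane(a,*C(*p),.052)[:2] for p in((302,298),(340,330),(270,418),(232,390))])
pr('brick',P.mean(0)); print(cv2.minAreaRect(P.astype(np.float32)*1000))
Q=np.array([onplane(b,*S(*p),.052)[:2] for p in((133,157),(233,183),(211,213),(123,185))])
pr('brick side',Q.mean(0)); print(cv2.minAreaRect(Q.astype(np.float32)*1000))
pr('wire side',onplane(b,*S(174,128),.112)); pr('solder top',onplane(a,*C(286,357),.088));pr('solder side',onplane(b,*S(173,151),.088))
f=a['frame'].astype(int)
m=((f[:,:,0]>150)&(f[:,:,1]>140)&(f[:,:,2]<90)).astype(np.uint8);m[:,:260]=0;m[:,310:]=0;m[:205]=0;m[255:]=0
k=np.vstack([c for c in cv2.findContours(m,0,1)[0]])
Y=np.array([onplane(a,*p[0],.022)[:2] for p in k],np.float32)*1000;print('tape',cv2.minEnclosingCircle(Y))
# bright reel region, wire dot
g=a['frame'][215:245,272:302].astype(int); 
print('\n'.join(' '.join('%3d'%v for v in r) for r in (g[:,:,0])[3:27,4:26]))
pr('jar',onplane(a,*C(213,225),.042));pr('blue',onplane(a,*C(66,243),.098));pr('redreel',onplane(a,*C(377,477),.036));pr('redtray',onplane(a,*C(403,284),.01))
E
```

```text
obl top [646.8, -253.4]
((646.7154541015625, -254.4420928955078), (139.25054931640625, 71.30470275878906), 70.67347717285156)
obl side [647.9, -255.6]
((648.4119873046875, -255.89675903320312), (139.01329040527344, 72.88984680175781), 69.11823272705078)
obl top [646.2, -253.1]
((646.0839233398438, -254.1154022216797), (138.9915008544922, 71.17203521728516), 70.65323638916016)
obl side [647.3, -258.1]
((647.2423095703125, -257.80743408203125), (138.53514099121094, 72.64746856689453), 69.72929382324219)
brick [480.6, -5.9]
((480.7073974609375, -6.850288391113281), (47.74587631225586, 110.0220718383789), 55.138938903808594)
brick side [480.0, -19.0]
((477.6437683105469, -19.56652069091797), (51.46269226074219, 115.63883972167969), 62.574485778808594)
wire side [483.0, -0.9, 112.0]
solder top [478.6, -7.3, 88.0]
solder side [480.6, -8.5, 88.0]
tape ((478.0281982421875, -4.020350456237793), 54.31729507446289)
254 255 255 255 255 255 255 253 187 100  72  73  64  69  59  52  52  46  46  48  50  50
255 255 255 255 254 251 245 210 143 133 142 136 131 113  90  71  57  50  42  41  44  50
255 25
[... 1338 characters left out ...]
192 201 216 218 211 206 213 218 213 192 131  62  29  25 135 254
 42  49  48  53  68 107 148 170 198 204 196 202 210 194 165 118  60  23  12  77 207 255
 45  43  55  56  50  57  76 104 140 153 159 161 150 118  75  50  24  15  60 178 255 255
 41  48  52  52  60  51  47  51  67  77  81  74  59  38  27  15  21  65 175 255 255 255
 41  42  45  52  64  58  54  47  42  42  42  27  13  13  17  37 106 186 255 255 255 255
 37  38  46  45  57  61  55  54  46  34  22  22  32  50  80 162 235 255 255 255 255 255
 39  35  40  40  44  52  52  50  39  46  95 128 157 185 228 255 255 255 255 255 255 255
jar [609.5, 70.8, 42.0]
blue [577.6, 201.4, 98.0]
redreel [372.0, -96.2, 36.0]
redtray [562.5, -116.2, 10.0]
```

Emit:
{"method": "carry_out", "body": {"increments": "266 611 0 0.88;266 611 0 0.88;266 611 0 0.88;266 611 0 0.88;266 611 0 0.88;266 611 0 0.88;266 611 0 0.88;266 611 0 0.88;266 611 0 0.88;266 611 0 0.88;266 611 0 0.88;266 611 0 0.88;266 611 0 0.88;266 611 -40 0.88;266 611 -70 0.88;266 611 -70 0.88", "jaw": 87}}

```text
t: 2.3
ee_pos: [0.4803, -0.0036, 0.1679]
tcp_rot: [-2.576, -1.794, 0.005]
force: [0.5, 0.1, -0.0]
finger_gap: 0.998
grip_force: 0.0
```

```bash
python3 - <<'E'
from h import *
b=cap('side');a=cap('top')
i=cv2.resize(b['frame'][110:260,190:390,::-1],None,fx=2.5,fy=2.5,interpolation=2)
j=cv2.resize(a['frame'][180:280,230:350,::-1],None,fx=2.5,fy=2.5,interpolation=2)
j=cv2.copyMakeBorder(j,0,i.shape[0]-j.shape[0],0,0,0);cv2.imwrite('pics/p1.png',np.hstack([i,j]))
s=robot.sense();print(s['t'],s['ee_pos'],s['tcp_rot'],s['q'])
R=cv2.Rodrigues(np.array(s['tcp_rot']))[0];print(np.degrees(np.arctan2(R[1,1],R[0,1])))
E
```

```text
2.4 [ 0.4821838  -0.00292172  0.17043735] [2.57711497e+00 1.79603893e+00 3.09902164e-04] [ 0.54948748  0.08771398 -0.65898791  1.9235391   0.05908055  1.14894036
 -0.48531872]
-20.253296525228972
```

View pics/p1.png

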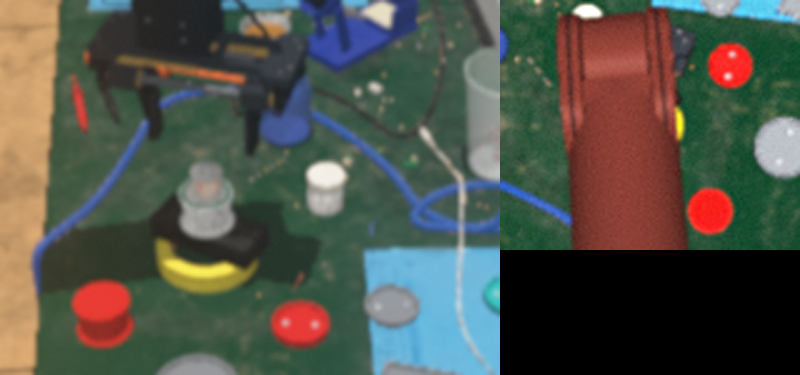

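The side view shows the fingers at crop x 150 and 250, straddling the small reel at 207. They are clear of everything, so I'll descend and grip.

Emit:
{"method": "carry_out", "body": {"increments": "0 0 -25 0;0 0 -45 0;0 0 -55 0;0 0 -58 0;0 0 -58 0;0 0 -58 0"}}

```text
t: 3.15
ee_pos: [0.4825, -0.002, 0.1123]
tcp_rot: [2.576, 1.798, 0.001]
force: [0.2, -0.5, -0.1]
finger_gap: 1.004
grip_force: 0.0
```

Emit:
{"method": "carry_out", "body": {"increments": "0 0 0 0;0 0 0 0;0 0 0 0;0 0 0 0;0 0 0 0;0 0 0 0;0 0 2 0;0 0 15 0;0 0 40 0;0 0 58 0;0 0 58 0", "jaw": 20}}

```text
t: 4.53
ee_pos: [0.483, -0.0021, 0.1712]
tcp_rot: [2.575, 1.796, 0.003]
force: [-0.3, -0.5, 0.5]
finger_gap: 0.351
grip_force: 30.0
```

```bash
python3 - <<'E'
from h import *
b=cap('side')
i=cv2.resize(b['frame'][110:260,190:390,::-1],None,fx=2.5,fy=2.5,interpolation=2)
cv2.imwrite('pics/p2.png',i)
E
```

```text
(no output)
```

View pics/p2.png

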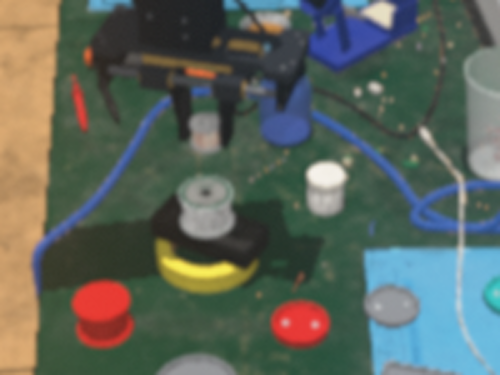

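The small reel is held between the fingers at crop (207,130), and the solder reel stayed put at (207,192). Moving to the small tray at about (652,-103).

Emit:
{"method": "carry_out", "body": {"increments": "50 -30 0 0;105 -63 0 0;150 -90 0 0;169 -101 0 0;169 -101 0 0;169 -101 -40 0;169 -101 -80 0;169 -101 -110 0;169 -101 -125 0;169 -101 -131 0;169 -101 -133 0;169 -101 -133 0;169 -101 -133 0"}}

```text
t: 6.2
ee_pos: [0.6515, -0.1031, 0.0374]
tcp_rot: [2.576, 1.797, 0.001]
force: [-0.9, -0.7, -0.2]
finger_gap: 0.356
grip_force: 30.0
```

```bash
python3 - <<'E'
from h import *
b=cap('side');a=cap('top')
i=cv2.resize(b['frame'][170:270,290:400,::-1],None,fx=4,fy=4,interpolation=2)
j=cv2.resize(a['frame'][150:250,260:360,::-1],None,fx=3.5,fy=3.5,interpolation=2)
j=cv2.copyMakeBorder(j,0,i.shape[0]-j.shape[0],0,0,0);cv2.imwrite('pics/p3.png',np.hstack([i,j]))
s=robot.sense();print(s['ee_pos'])
# solder top face: bright pixels
f=a['frame'].astype(int);m=((f.min(2)>120)).astype(np.uint8);m[:,:270]=0;m[:,302:]=0;m[:212]=0;m[245:]=0
k=max(cv2.findContours(m,0,1)[0],key=cv2.contourArea);print(cv2.minAreaRect(k),cv2.minEnclosingCircle(k))
g=f[216:242,274:302].min(2)
print('\n'.join(' '.join('%3d'%v for v in r) for r in g[::2]))
print(onplane(b,272.5,186.5,.088))
u,v=cv2.minEnclosingCircle(k)[0];print(onplane(a,u,v,.088),onplane(a,u,v,.07))
E
```

```text
[ 0.65131718 -0.10310555  0.0371162 ]
((286.5, 228.0), (18.0, 17.0), 90.0) ((286.0555419921875, 227.94444274902344), 9.452066421508789)
 25  28  57  58  46  39  43  41  21  34  30  28  37  38  35  37  37  36  41  54  53  51  52  46  41  38  34  19
 52  50  45  37  37  38  34  38  49  63  70  74  71  80  70  62  61  53  47  46  46  50  50  46  45  53  53  35
 46  39  27  33  39  59  99 150 177 180 188 211 222 209 188 159 134 111  83  53  34  36  41  47  51  51  43  30
 39  29  34  48  89 145 164 222 251 255 255 255 255 255 255 255 252 205 153 109  59  39  44  45  37  41  32  24
 34  36  43  93 131 192 249 255 254 255 255 255 255 255 255 254 253 252 237 177 125  70  45  38  36  23  39  40
 28  38  66 106 173 255 255 251 243 252 252 233 216 243 255 255 253 254 255 228 181 126  55  27  24  36  20  34
 56  49  63 116 180 255 255 251 241 249 240 175 137 215 253 255 252 253 254 232 211 149  51  30  45  26  37  37
 40  41  43  92 161 241 255 254 251 254 255 255 255 255 255 255 253 252 242 213 188 122  28  47  45  35  30  30
 38  39  33  71 147 173 226 255 255 255 255 255 255 255 255 255 254 238 208 204 165  82  26  47  41  32  28  31
 39  32  38  31  49  98 148 184 218 239 249 252 251 248 241 232 225 215 198 126  62   8  54  48  36  26  34  30
 40  41  47  47  45  45  69 112 152 180 201 206 198 204 213 198 166 121  56  22  16  52  53  42  21  36  20  35
 45  40  40  42  50  57  57  46  40  52  62  77  75  72  61  43  21  15  17  45  46  46  36  33  37  35  36  43
 39  36  41  40  40  42  47  58  61  50  45  38  27  23  31  51  49  53  56  45  36  24  34  34  34  47  48  61
[ 0.48253727 -0.00429913  0.088     ]
[ 0.47821121 -0.00654548  0.088     ] [ 0.48004365 -0.00572092  0.07      ]
```

View pics/p3.png

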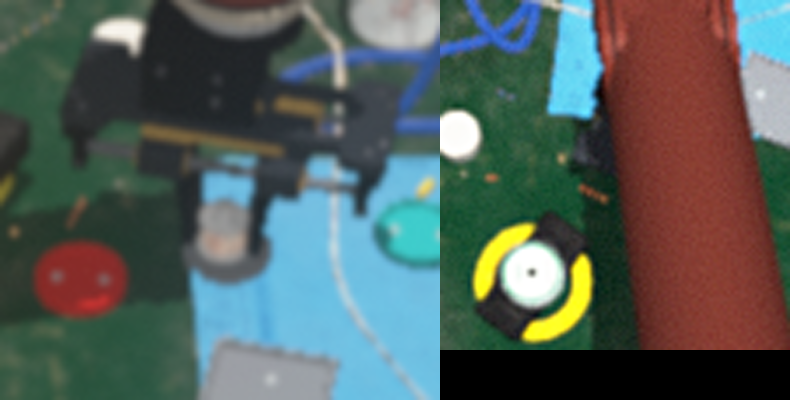

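The reel sits over the grey small tray: reel at crop x 222, tray centred at about 227. I'll nudge +2 mm in x and lower slowly.

Emit:
{"method": "carry_out", "body": {"increments": "2 0 -1 0;2 0 -2 0;2 0 -3 0;2 0 -3 0;2 0 -3 0"}}

```text
t: 6.92
ee_pos: [0.653, -0.103, 0.0335]
tcp_rot: [-2.576, -1.798, 0.0]
force: [-0.4, 0.0, 0.2]
finger_gap: 0.359
grip_force: 30.0
```

Emit:
{"method": "carry_out", "body": {"increments": "0 0 -1 0;0 0 -1 0"}}

```text
t: 7.18
ee_pos: [0.6529, -0.103, 0.0324]
tcp_rot: [-2.576, -1.798, 0.0]
force: [0.3, 0.5, -0.0]
finger_gap: 0.355
grip_force: 30.0
```

Emit:
{"method": "carry_out", "body": {"increments": "0 0 -1 0;0 0 -1 0"}}

```text
t: 7.42
ee_pos: [0.6529, -0.103, 0.0314]
tcp_rot: [-2.576, -1.798, 0.0]
force: [-1.5, 0.8, -0.3]
finger_gap: 0.353
grip_force: 30.0
```

Emit:
{"method": "carry_out", "body": {"increments": "0 0 -1 0;0 0 -1 0"}}

```text
t: 7.68
ee_pos: [0.653, -0.103, 0.0305]
tcp_rot: [-2.576, -1.798, 0.0]
force: [-0.2, 0.3, -0.6]
finger_gap: 0.355
grip_force: 30.0
```

Emit:
{"method": "carry_out", "body": {"increments": "0 0 -0.5 0;0 0 -0.5 0"}}

```text
t: 7.92
ee_pos: [0.653, -0.103, 0.0301]
tcp_rot: [-2.576, -1.798, 0.0]
force: [-0.1, -0.5, -0.7]
finger_gap: 0.352
grip_force: 30.0
```

Emit:
{"method": "carry_out", "body": {"increments": "0 0 -1 0;0 0 -1 0"}}

```text
t: 8.18
ee_pos: [0.6531, -0.103, 0.0299]
tcp_rot: [2.576, 1.798, -0.0]
force: [-3.8, -0.0, 8.3]
finger_gap: 0.36
grip_force: 30.0
```

Contact is felt with the floor 6 mm above the bench. Release, rise, and go above the solder reel.

Emit:
{"method": "carry_out", "body": {"increments": "0 0 1 0;0 0 1 0;0 0 1 0;0 0 1 0;0 0 20 0;0 0 70 0;0 0 120 0;0 0 140 0;-50 30 140 0;-110 65 140 0;-160 92 140 0;-172 98 140 0;-172 98 140 0;-172 98 110 0;-172 98 110 0", "jaw": 50}}

```text
t: 10.05
ee_pos: [0.4808, -0.0058, 0.1376]
tcp_rot: [-2.575, -1.795, 0.003]
force: [0.2, 0.6, 0.3]
finger_gap: 0.574
grip_force: 0.0
```

```bash
python3 - <<'E'
from h import *
b=cap('side')
i=cv2.resize(b['frame'][130:270,230:390,::-1],None,fx=4,fy=4,interpolation=2)
cv2.imwrite('pics/p4.png',i)
s=robot.sense();print(s['ee_pos'])
E
```

```text
[ 0.48141793 -0.00549479  0.13878156]
```

View pics/p4.png

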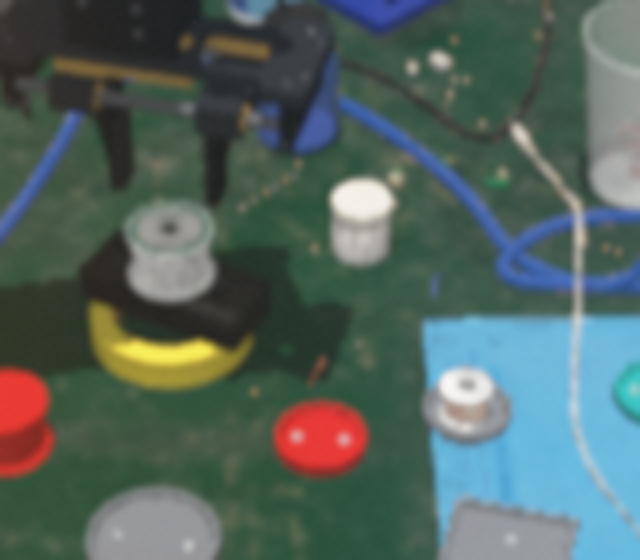

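The wire reel stands flat in the small tray at crop (466,400). The solder reel at (170,245) is still upright. Open and descend onto it.

Emit:
{"method": "carry_out", "body": {"increments": "0 0 0 0;0 0 0 0;0 0 0 0;0 0 0 0;0 0 -20 0;0 0 -40 0;0 0 -55 0;0 0 -61 0;0 0 -62 0;0 0 -62 0", "jaw": 87}}

```text
t: 11.35
ee_pos: [0.4814, -0.005, 0.0776]
tcp_rot: [2.576, 1.798, 0.001]
force: [0.2, -0.1, 0.7]
finger_gap: 0.999
grip_force: 0.0
```

Emit:
{"method": "carry_out", "body": {"increments": "0 0 0 0;0 0 0 0;0 0 0 0;0 0 0 0;0 0 0 0;0 0 2 0;0 0 10 0;0 0 40 0;0 0 70 0;0 0 70 0", "jaw": 45}}

```text
t: 12.6
ee_pos: [0.4826, -0.005, 0.1495]
tcp_rot: [2.574, 1.796, 0.005]
force: [0.8, 0.1, -1.8]
finger_gap: 0.615
grip_force: 30.0
```

Emit:
{"method": "carry_out", "body": {"increments": "-6 -50 0 0;-13 -110 0 0;-19 -160 0 0;-21 -183 0 0;-21 -183 0 0;-21 -183 -40 0;-21 -183 -80 0;-21 -183 -100 0;-21 -183 -107 0;-21 -183 -110 0;-21 -183 -110 0;-21 -183 -110 0"}}

```text
t: 14.1
ee_pos: [0.4606, -0.1882, 0.0378]
tcp_rot: [2.575, 1.797, 0.001]
force: [0.3, 0.2, -1.9]
finger_gap: 0.613
grip_force: 30.0
```

```bash
python3 - <<'E'
from h import *
b=cap('side');a=cap('top','top5.png')
i=cv2.resize(b['frame'][170:300,220:350,::-1],None,fx=3,fy=3,interpolation=2)
j=cv2.resize(a['frame'][190:290,250:370,::-1],None,fx=3.25,fy=3.25,interpolation=2)
j=cv2.copyMakeBorder(j,0,i.shape[0]-j.shape[0],0,0,0);cv2.imwrite('pics/p5.png',np.hstack([i,j]))
s=robot.sense();print(s['ee_pos'],s['force'])
E
```

```text
[ 0.46034632 -0.18821254  0.0376313 ] [-0.05652927  0.38228657 -0.45069657]
```

View pics/p5.png

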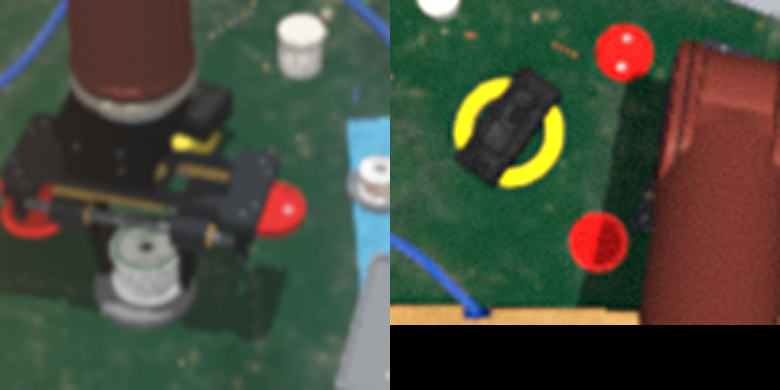

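The solder reel hangs centred above the medium tray, at crop (147,285). The adapter is now fully visible in the top view. Lower to contact.

Emit:
{"method": "carry_out", "body": {"increments": "0 0 -2 0;0 0 -4 0;0 0 -5 0;0 0 -5 0;0 0 -5 0"}}

```text
t: 14.82
ee_pos: [0.46, -0.188, 0.032]
tcp_rot: [-2.576, -1.798, 0.0]
force: [-0.1, 0.8, -0.9]
finger_gap: 0.612
grip_force: 30.0
```

Emit:
{"method": "carry_out", "body": {"increments": "0 0 -1 0;0 0 -1 0"}}

```text
t: 15.08
ee_pos: [0.4601, -0.188, 0.0311]
tcp_rot: [2.576, 1.798, 0.0]
force: [1.5, -0.9, 0.0]
finger_gap: 0.612
grip_force: 30.0
```

```bash
python3 - <<'E'
from h import *
a=cap('top');f=a['frame'].astype(int)
Y=((f[:,:,0]>150)&(f[:,:,1]>140)&(f[:,:,2]<90)).astype(np.uint8);Y[:,:260]=0;Y[:,310:]=0;Y[:205]=0;Y[255:]=0
k=np.vstack(cv2.findContours(Y,0,1)[0]);P=np.array([onplane(a,*p[0],.022)[:2] for p in k],np.float32)*1000
print('tape',cv2.minEnclosingCircle(P))
m=((f.max(2)-f.min(2)<28)&(f.max(2)<75)).astype(np.uint8);m[:,:262]=0;m[:,310:]=0;m[:205]=0;m[250:]=0
m=cv2.morphologyEx(m,cv2.MORPH_OPEN,np.ones((3,3)))
k=max(cv2.findContours(m,0,1)[0],key=cv2.contourArea)
P=np.array([onplane(a,*p[0],.052)[:2] for p in k],np.float32)*1000
print('brick',cv2.minAreaRect(P))
C=[(250+x/3.25-.35,190+y/3.25-.35) for x,y in((525-390,67),(561-390,92),(493-390,187),(455-390,158))]
P=np.array([onplane(a,*p,.052)[:2] for p in C],np.float32)*1000;print(P,P.mean(0),cv2.minAreaRect(P))
E
```

```text
tape ((478.0281982421875, -4.020350456237793), 54.31729507446289)
brick ((481.3168029785156, -3.897838592529297), (52.45017623901367, 114.51359558105469), 56.18856430053711)
[[538.49677   -18.81802  ]
 [515.14026   -54.715942 ]
 [421.12448     7.3363495]
 [447.8277     45.06579  ]] [480.64728   -5.282957] ((480.8567199707031, -4.411067962646484), (46.19862747192383, 112.6474838256836), 56.57439041137695)
```

Emit:
{"method": "carry_out", "body": {"increments": "0 0 -1 0;0 0 -1 0"}}

```text
t: 15.38
ee_pos: [0.4602, -0.1881, 0.031]
tcp_rot: [2.576, 1.798, -0.001]
force: [-5.7, 3.0, 13.8]
finger_gap: 0.614
grip_force: 30.0
```

Contact. Release, rise and go over the adapter, turning +1.337 rad.

Emit:
{"method": "carry_out", "body": {"increments": "0 0 1 0;0 0 1 0;0 0 1 0;0 0 1 0;0 0 20 0;0 0 70 0;0 0 100 0;0 0 110 0;6 50 110 0.18;13 110 110 0.36;19 160 110 0.54;21 183 110 0.72;21 183 110 0.9;21 183 110 1.08;21 183 110 1.26;21 183 110 1.337;21 183 80 1.337;21 183 70 1.337;21 183 70 1.337", "jaw": 66}}

```text
t: 17.75
ee_pos: [0.4803, -0.0049, 0.0992]
tcp_rot: [-0.906, -3.006, -0.0]
force: [0.2, -0.5, 1.1]
finger_gap: 0.753
grip_force: 0.0
```

```bash
python3 - <<'E'
from h import *
b=cap('side')
i=cv2.resize(b['frame'][130:300,220:390,::-1],None,fx=3.3,fy=3.3,interpolation=2)
cv2.imwrite('pics/p6.png',i)
s=robot.sense();print(s['ee_pos'])
R=cv2.Rodrigues(np.array(s['tcp_rot']))[0];print(np.degrees(np.arctan2(R[1,1],R[0,1])))
E
```

```text
[ 0.48084619 -0.00485102  0.09998875]
56.446047854472006
```

View pics/p6.png

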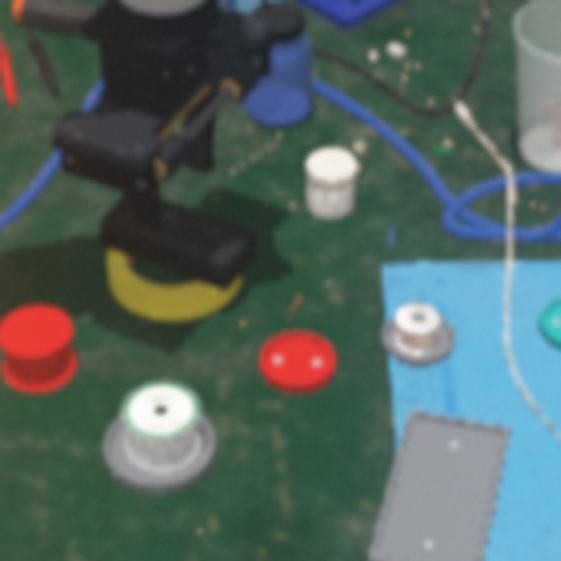

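The solder reel stands in its tray at crop (160,440). The gripper straddles the adapter with its jaw line along the narrow side. Descend and grip.

Emit:
{"method": "carry_out", "body": {"increments": "0 0 0 0;0 0 0 0;0 0 -20 0;0 0 -40 0;0 0 -48 0;0 0 -51 0;0 0 -51 0", "jaw": 80}}

```text
t: 18.68
ee_pos: [0.4814, -0.005, 0.0495]
tcp_rot: [0.907, 3.007, 0.0]
force: [1.2, -0.3, 0.8]
finger_gap: 0.921
grip_force: 0.0
```

Emit:
{"method": "carry_out", "body": {"increments": "0 0 0 0;0 0 0 0;0 0 0 0;0 0 0 0;0 0 0 0;0 0 0 0;0 0 2 0;0 0 10 0;0 0 40 0;0 0 60 0;0 0 60 0", "jaw": 40}}

```text
t: 20.05
ee_pos: [0.482, -0.0052, 0.1105]
tcp_rot: [0.907, 3.005, -0.0]
force: [-0.3, -0.3, -4.5]
finger_gap: 0.573
grip_force: 30.0
```

```bash
python3 - <<'E'
from h import *
a=cap('top');f=a['frame'].astype(int)
b=cap('side')
i=cv2.resize(b['frame'][130:300,220:390,::-1],None,fx=3.3,fy=3.3,interpolation=2)
cv2.imwrite('pics/p7.png',i)
# oblong tray: strict grey, opening
m=((f.max(2)-f.min(2)<30)&(f.max(2)>100)).astype(np.uint8);m[:,:336]=0;m[:,392:]=0;m[:160]=0;m[205:]=0
m=cv2.morphologyEx(m,cv2.MORPH_OPEN,np.ones((5,5)))
k=max(cv2.findContours(m,0,1)[0],key=cv2.contourArea)
P=np.array([onplane(a,*p[0],.010)[:2] for p in k],np.float32)*1000;print(cv2.minAreaRect(P))
print(robot.sense()['ee_pos'])
E
```

```text
((643.1682739257812, -254.30987548828125), (139.13861083984375, 76.32626342773438), 69.64854431152344)
[ 0.48061213 -0.00532744  0.10857552]
```

View pics/p7.png

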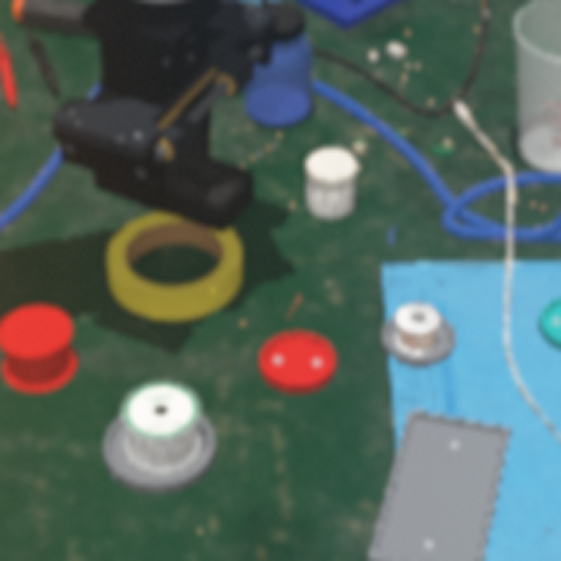

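The adapter is lifted level and the tape stayed in place at crop (175,265). Carry it to the oblong tray at (646,-255), turning -1.334 rad.

Emit:
{"method": "carry_out", "body": {"increments": "20 -30 10 -0.18;45 -70 10 -0.36;75 -115 10 -0.54;105 -160 10 -0.72;135 -205 10 -0.9;155 -236 10 -1.08;164 -250 10 -1.26;164 -250 10 -1.334;164 -250 10 -1.334;164 -250 -25 -1.334;164 -250 -50 -1.334;164 -250 -63 -1.334;164 -250 -68 -1.334;164 -250 -68 -1.334;164 -250 -68 -1.334"}}

```text
t: 22.02
ee_pos: [0.6457, -0.2552, 0.0422]
tcp_rot: [2.572, 1.801, 0.001]
force: [0.5, -0.1, -3.0]
finger_gap: 0.571
grip_force: 30.0
```

```bash
python3 - <<'E'
from h import *
b=cap('side')
i=cv2.resize(b['frame'][200:340,280:420,::-1],None,fx=4,fy=4,interpolation=2)
cv2.imwrite('pics/p8.png',i)
s=robot.sense();print(s['ee_pos'],s['force'])
R=cv2.Rodrigues(np.array(s['tcp_rot']))[0];an=np.arctan2(R[1,1],R[0,1]);print(np.degrees(an))
e=np.array([np.cos(an),np.sin(an),0]);l=np.array([-e[1],e[0],0]);c=np.array([*s['ee_pos'][:2],s['ee_pos'][2]-27.5e-3])
for x,y in((1,1),(1,-1),(-1,-1),(-1,1)):
  for dz in(0,.03): print(x,y,dz,((proj(b,c+e*.025*x+l*.0575*y+[0,0,dz])-[280,200])*4).round())
for x,y in((1,1),(1,-1),(-1,-1),(-1,1)):
  print('tray',((proj(b,np.array([.646,-.255,.01])+e*.037*x+l*.0695*y)-[280,200])*4).round())
E
```

```text
[ 0.64561446 -0.2552391   0.0421439 ] [ 0.46216552  0.22583668 -4.18857922]
-19.99380467119242
1 1 0 [351. 245.]
1 1 0.03 [355. 209.]
1 -1 0 [317. 399.]
1 -1 0.03 [321. 363.]
-1 -1 0 [226. 381.]
-1 -1 0.03 [228. 345.]
-1 1 0 [266. 230.]
-1 1 0.03 [269. 194.]
tray [374. 239.]
tray [335. 425.]
tray [200. 399.]
tray [250. 217.]
```

View pics/p8.png

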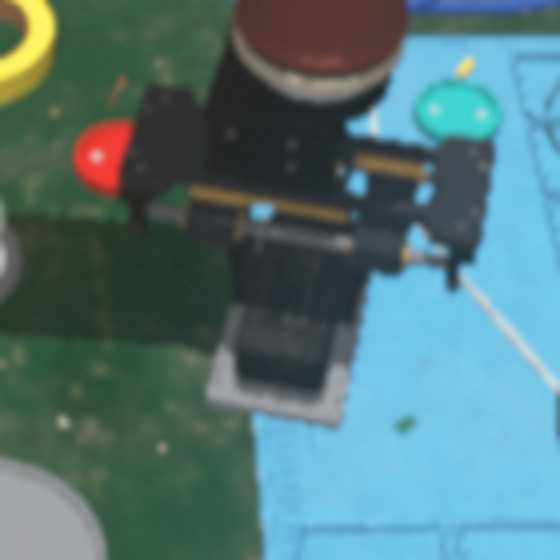

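The adapter hangs over the oblong tray. Its near edge is at crop (282,385) and the tray's near edge at (274,414), so it sits a few mm too far towards the far end. I'll shift by (-1.5, -3) mm and lower.

Emit:
{"method": "carry_out", "body": {"increments": "-1.5 -3 0 0;-1.5 -3 -3 0;-1.5 -3 -6 0;-1.5 -3 -8 0;-1.5 -3 -8 0;-1.5 -3 -8 0"}}

```text
t: 22.82
ee_pos: [0.6434, -0.2579, 0.0333]
tcp_rot: [-2.573, -1.802, 0.0]
force: [-4.9, 1.5, 3.3]
finger_gap: 0.571
grip_force: 30.0
```

Emit:
{"method": "carry_out", "body": {"increments": "0 0 -1 0;0 0 -1 0"}}

```text
t: 23.08
ee_pos: [0.6434, -0.2579, 0.0333]
tcp_rot: [-2.573, -1.802, 0.001]
force: [-7.4, 3.4, 11.2]
finger_gap: 0.575
grip_force: 30.0
```

Emit:
{"method": "carry_out", "body": {"increments": "0 0 1 0;0 0 1 0;0 0 1 0;0 0 1 0;0 0 15 0;0 0 50 0;0 0 90 0;0 0 90 0", "jaw": 66}}

```text
t: 24.08
ee_pos: [0.646, -0.2586, 0.1273]
tcp_rot: [2.568, 1.798, 0.007]
force: [0.4, 0.1, -0.5]
finger_gap: 0.757
grip_force: 0.0
```

```bash
python3 - <<'E'
from h import *
a=cap('top');b=cap('side')
i=cv2.resize(b['frame'][190:340,220:420,::-1],None,fx=3.6,fy=3.6,interpolation=2)
cv2.imwrite('pics/p9.png',i)
for c,bx in((a,(260,205,310,255)),(b,(245,175,305,235))):
  f=c['frame'].astype(int)
  Y=((f[:,:,0]>110)&(f[:,:,1]>100)&(f[:,:,2]<90)).astype(np.uint8);M=Y*0;x0,y0,x1,y1=bx;M[y0:y1,x0:x1]=Y[y0:y1,x0:x1]
  k=max(cv2.findContours(M,0,1)[0],key=cv2.contourArea)
  P=np.array([onplane(c,*p[0],.022)[:2] for p in k],np.float32)*1000
  print(cv2.minEnclosingCircle(P),cv2.fitEllipse(P))
  # hole (inner contour)
  cs,h=cv2.findContours(M,cv2.RETR_CCOMP,1)
  for q,hh in zip(cs,h[0]):
    if hh[3]>=0 and cv2.contourArea(q)>50:
      P=np.array([onplane(c,*p[0],.022)[:2] for p in q],np.float32)*1000;print('hole',cv2.fitEllipse(P))
print(robot.sense()['ee_pos'])
E
```

```text
((478.2952880859375, -3.8302254676818848), 55.14734649658203) ((478.03936767578125, -4.172689437866211), (107.30780792236328, 108.0215835571289), 49.26172637939453)
hole ((478.0509033203125, -4.072693824768066), (71.63764190673828, 72.48519134521484), 57.017086029052734)
((478.03173828125, -13.017777442932129), 65.96354675292969) ((478.9564514160156, -12.48719310760498), (107.82986450195312, 131.18727111816406), 179.53515625)
hole ((479.3736572265625, -4.803118705749512), (68.55367279052734, 69.87401580810547), 77.77877044677734)
hole ((479.16650390625, -3.435276746749878), (102.2679214477539, 103.71648406982422), 67.85356140136719)
[ 0.64380893 -0.25816387  0.12309207]
```

View pics/p9.png

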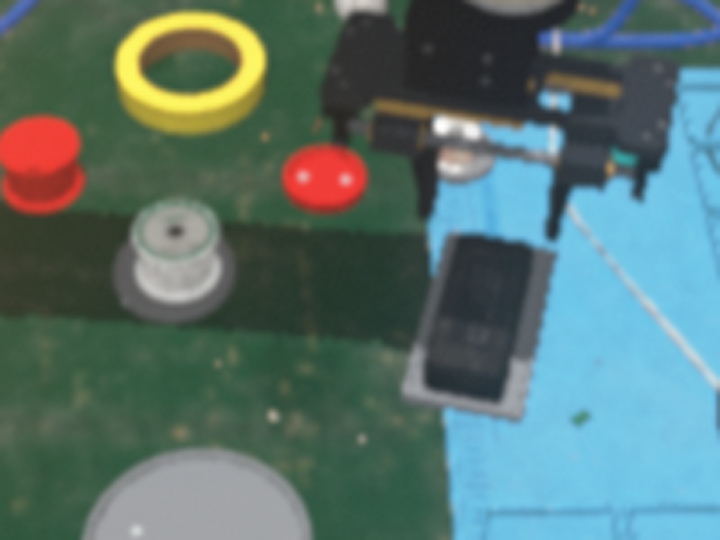

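The adapter lies within the oblong tray, parallel to it, at crop (470,320). The tape is measured at (478.5,-4). I'll pinch its wall at (518,-18) with the jaw line radial.

Emit:
{"method": "carry_out", "body": {"increments": "-25 48 0 0;-50 96 0 0;-75 144 0 0;-100 192 0 0;-120 230 0 0;-126 240 0 0;-126 240 0 0;-126 240 -40 0;-126 240 -70 0;-126 240 -90 0;-126 240 -97 0;-126 240 -99 0;-126 240 -99 0;-126 240 -99 0", "jaw": 50}}

```text
t: 25.92
ee_pos: [0.5181, -0.0182, 0.0238]
tcp_rot: [2.573, 1.801, 0.001]
force: [0.2, 0.2, -0.2]
finger_gap: 0.573
grip_force: 0.0
```

Emit:
{"method": "carry_out", "body": {"increments": "0 0 0 0;0 0 0 0;0 0 0 0;0 0 0 0;0 0 0 0;0 0 0 0", "jaw": 8}}

```text
t: 26.68
ee_pos: [0.5175, -0.0181, 0.023]
tcp_rot: [-2.573, -1.802, 0.0]
force: [-0.2, 0.3, 0.4]
finger_gap: 0.207
grip_force: 28.4
```

Emit:
{"method": "carry_out", "body": {"increments": "0 0 3 0;0 0 15 0;0 0 50 0;0 0 90 0;0 0 90 0;-2 -45 90 0;-4 -100 90 0;-6 -155 90 0;-8 -210 90 0;-10 -265 90 0;-12 -320 90 0;-14 -365 90 0;-15 -391 90 0;-15 -391 90 0;-15 -391 60 0;-15 -391 35 0;-15 -391 22 0;-15 -391 18 0;-15 -391 18 0;-15 -391 18 0"}}

```text
t: 29.18
ee_pos: [0.503, -0.4094, 0.0421]
tcp_rot: [2.572, 1.801, 0.001]
force: [0.1, -0.7, -0.7]
finger_gap: 0.207
grip_force: 28.4
```

```bash
python3 - <<'E'
from h import *
b=cap('side');a=cap('top')
i=cv2.resize(b['frame'][250:390,210:380,::-1],None,fx=2.6,fy=2.6,interpolation=2)
j=cv2.resize(a['frame'][160:290,330:450,::-1],None,fx=2.8,fy=2.8,interpolation=2)
h=max(i.shape[0],j.shape[0])
i=cv2.copyMakeBorder(i,0,h-i.shape[0],0,0,0);j=cv2.copyMakeBorder(j,0,h-j.shape[0],0,0,0);cv2.imwrite('pics/p10.png',np.hstack([i,j]))
s=robot.sense();print(s['ee_pos'],s['force'],s['finger_gap'])
E
```

```text
[ 0.50287946 -0.40929216  0.04187132] [-0.61750228  0.83123803 -1.62839055] 0.20067679590600493
```

View pics/p10.png

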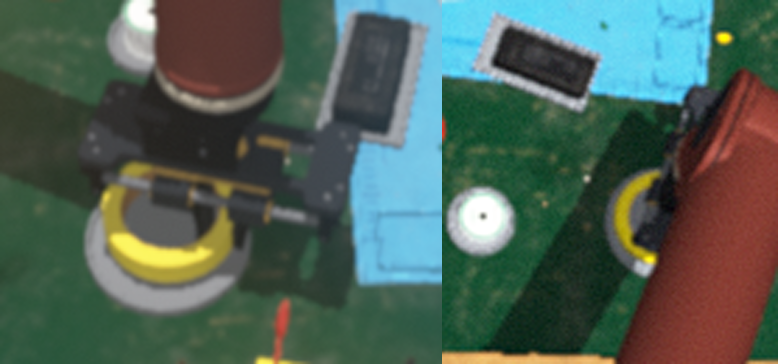

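The adapter is well inside its tray. The tape hangs over the large tray but looks a little towards +y: its near edge is at crop y 283 and the tray's at 313. Measuring the offset.

```bash
python3 - <<'E'
from h import *
b=cap('side');a=cap('top');s=robot.sense();z0=s['ee_pos'][2]-.0235;print(z0)
f=b['frame'].astype(int)
Y=((f[:,:,0]>100)&(f[:,:,1]>90)&(f[:,:,2]<90));Y[:300]=0;Y[375:]=0;Y[:,:240]=0;Y[:,310:]=0
for u in range(262,286,4):
    v=np.where(Y[:,u])[0].max(); g=f[v:,u]; w=v+4+np.argmax((g[4:,1]-g[4:,0])>20)
    p=onplane(b,u,v+.5,z0);q=onplane(b,u,w,0.0);
    xc=463;print(u,v,w,(p*1000).round(1),(q*1000).round(1))
xs=np.where(Y.any(0))[0];print(xs.min(),xs.max())
f=a['frame'].astype(int);Y=((f[:,:,0]>150)&(f[:,:,1]>140)&(f[:,:,2]<90));Y[:210]=0;Y[260:]=0;Y[:,:380]=0;Y[:,430:]=0
for v in range(228,242,3):
    us=np.where(Y[v])[0]; 
    if len(us): print(v,us.min(),(onplane(a,us.min()-.5,v,z0+.022)*1000).round(1), f[v,us.min()-5:us.min()+1].tolist())
E
```

```text
0.018071884686893115
262 356 370 [ 437.1 -436.7   18.1] [ 435.4 -454.8    0. ]
266 357 372 [ 444.7 -439.8   18.1] [ 442.9 -459.9    0. ]
270 359 372 [ 452.1 -445.    18.1] [ 450.5 -460.7    0. ]
274 359 372 [ 459.8 -445.8   18.1] [ 458.2 -461.6    0. ]
278 359 372 [ 467.4 -446.6   18.1] [ 465.8 -462.4    0. ]
282 358 371 [ 475.2 -445.3   18.1] [ 473.6 -461.1    0. ]
248 303
228 395 [ 494.  -349.5   40.1] [[62, 63, 49], [68, 76, 70], [76, 81, 86], [98, 98, 88], [128, 117, 57], [158, 142, 28]]
231 393 [ 484.2 -343.1   40.1] [[19, 42, 35], [50, 60, 56], [70, 72, 82], [89, 91, 93], [110, 104, 62], [156, 142, 34]]
234 393 [ 474.6 -343.2   40.1] [[48, 62, 58], [75, 80, 88], [90, 93, 97], [116, 104, 67], [145, 130, 27], [174, 158, 24]]
237 392 [ 464.9 -340.    40.1] [[33, 50, 41], [62, 67, 71], [87, 87, 92], [95, 97, 83], [119, 109, 50], [160, 144, 17]]
240 392 [ 455.4 -340.1   40.1] [[40, 54, 46], [67, 76, 75], [82, 85, 93], [90, 90, 93], [118, 109, 57], [158, 142, 24]]
```

The tape is about 4 mm too far in +y. Shift by -4 mm and lower.

Emit:
{"method": "carry_out", "body": {"increments": "0 -4 0 0;0 -4 -4 0;0 -4 -8 0;0 -4 -10 0;0 -4 -11 0;0 -4 -11 0"}}

```text
t: 30.12
ee_pos: [0.5025, -0.413, 0.03]
tcp_rot: [-2.573, -1.802, 0.0]
force: [0.2, -1.0, -0.6]
finger_gap: 0.204
grip_force: 28.4
```

Emit:
{"method": "carry_out", "body": {"increments": "0 0 -1 0;0 0 -1 0"}}

```text
t: 30.38
ee_pos: [0.5026, -0.4131, 0.0292]
tcp_rot: [2.573, 1.802, 0.0]
force: [0.3, 0.7, -0.8]
finger_gap: 0.203
grip_force: 28.4
```

Emit:
{"method": "carry_out", "body": {"increments": "0 0 -1 0;0 0 -1 0"}}

```text
t: 30.62
ee_pos: [0.5027, -0.4131, 0.0291]
tcp_rot: [2.573, 1.802, -0.0]
force: [-2.2, 3.0, 8.1]
finger_gap: 0.205
grip_force: 28.4
```

Contact. Release, rise and withdraw for the final check.

Emit:
{"method": "carry_out", "body": {"increments": "0 0 1 0;0 0 1 0;0 0 1 0;0 0 1 0;0 0 15 0;0 0 50 0;0 0 100 0;0 0 150 0;0 0 200 0;-50 -36 200 0;-100 -72 200 0;-150 -108 200 0;-200 -144 200 0;-250 -180 200 0;-250 -180 200 0;-250 -180 200 0;-250 -180 200 0", "jaw": 42}}

```text
t: 32.75
ee_pos: [0.2544, -0.592, 0.2286]
tcp_rot: [2.57, 1.805, 0.001]
force: [-0.2, 0.6, 0.1]
finger_gap: 0.484
grip_force: 0.0
```

```bash
python3 - <<'E'
from h import *
b=cap('side');a=cap('top')
i=cv2.resize(b['frame'][130:380,200:400,::-1],None,fx=2,fy=2,interpolation=2)
j=cv2.resize(a['frame'][130:280,250:440,::-1],None,fx=2,fy=2,interpolation=2)
h=max(i.shape[0],j.shape[0])
i=cv2.copyMakeBorder(i,0,h-i.shape[0],0,0,0);j=cv2.copyMakeBorder(j,0,h-j.shape[0],0,0,0);cv2.imwrite('pics/p11.png',np.hstack([i,j]))
s=robot.sense();print(s['t'],s['ee_pos'],s['force'],s['finger_gap'])
E
```

```text
32.85 [ 0.25410576 -0.59219214  0.22833144] [ 0.53907666  0.50538244 -0.30491807] 0.48465828708037123
```

View pics/p11.png

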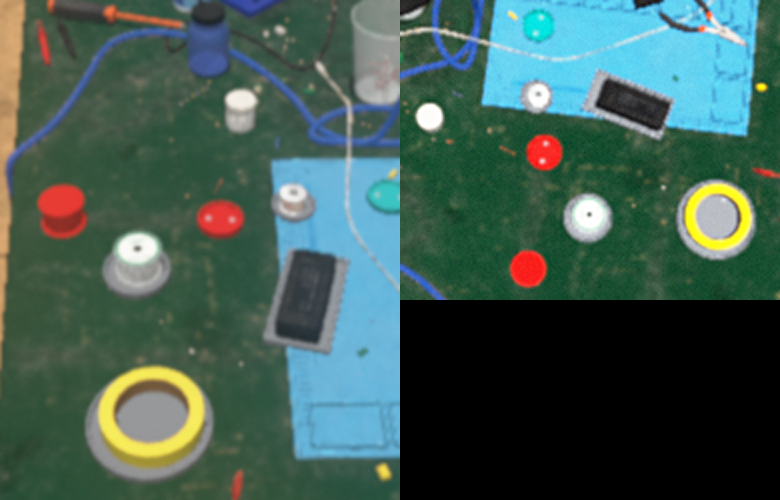

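The final views show the wire reel at crop (538,95), the solder reel (588,216), the adapter (632,102) and the tape (716,217). All sit inside their trays, and the jars and look-alikes are unmoved.

```bash
python3 -c "
from bench import robot
print(robot.hand_in())"
```

```text
the job is handed in; nothing more can be done
None
```

The job is handed in at about 33 s: all four pieces were set down in order, each flat in its own grey tray, and both jars and the look-alikes look untouched in the final pictures.

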